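Stroke-test a spare air cylinder from the stand's palm buttons

ROBOT

A 6-joint arm with a two-finger parallel gripper is mounted at the origin on the work surface. World frame = base frame: x ahead of the robot, y to its left, z up, the work surface at z = 0. Lengths are in m, angles in rad, forces in N, time in s.
With the tool pointing down it reaches from about 0.425 to 1.125 m from the base axis. Payload 14.9 kg.
Tool frame: the origin (TCP) lies midway between the tips of the shut fingers; the grasp point (between the pads) lies tcp_to_grasp behind it (tcp_to_grasp is the distance from the TCP to the grasp point, in m); y points along the fingers, x is the direction in which the jaws open and shut, and the axes are right-handed (so a half turn about y gives the same grasp; the last joint's range is limited). The gripper opens to 91 mm and grips with 3 to 60 N. Pads are 32 mm wide; open, the fingers measure 118 mm over their backs; the gripper's body (76 mm by 178 mm) begins 60 mm behind the grasp point.
Start: joints at [-1.381, 0.379, 1.734, -0, 1.028, -0.033], TCP at [0.155, -0.683, 0.214] pointing down, gripper open.
Joint ranges: [-2.77, 2.77], [-0.74, 2.19], [0, 2.66], [-1.06, 4.2], [0.31, 2.87], [-3.08, 3.08]. Speed limits (rad/s): [1.89, 1.89, 2.39, 3.14, 3.14, 3.14].

INTERFACE

Orientations are given as [roll, pitch, yaw] about the fixed x, y, z axes, in that order (R = Rz(yaw) Ry(pitch) Rx(roll)).
In Python, from rig import state, read_camera, close_job, tcp_to_grasp gives the robot as it stands.
- The arm moves only by the tool carry_out, never from a script. Its argument "rows" is a list of rows, each a list of 7 numbers: the shift along the tool's x, y, z in cm, then the turn, a rotation vector about the tool's x, y, z in units of 6 degrees (1.0 is 6 degrees), then the opening, from 0 (shut) to 1 (fully open). In form: [[tx, ty, tz, wx, wy, wz, jaw], ...]. A call has 1 to 20 rows; each row is the pose to reach, as a shift and turn from the pose measured when the call began, along the tool's axes at that moment; what a row does not reach only later rows make up. A row lasts 1/10 s, in which the tool goes at most 50 mm and 8.59 degrees, less where a joint would pass 70% of its speed; a pose out of reach is approached as far as the arm can. A call with a gripper value outside its range is refused whole. The fingers move at their own pace and stop on an object; the grip force is fixed at half the most. Time passes only in rows, so rows that repeat a pose let the fingers close. It gives the time, the measured TCP pose, the force and the opening at its end, in the units of the state.
- state(): the state, without advancing time (a new reading comes with each control period).
- read_camera(name): name is "scene" or "top" or "wrist"; returns a dict with "frame" (480x640x3 uint8, blue, green, red), "z_map" (480x640 float32, m along the optical axis (not along the pixel's ray), 0 where there is no reading), "fov_y" (degrees; the focal length in pixels is half the picture's height over the tangent of half this angle, whatever the lens; pixels are square), "cx", "cy" (the principal point, pixels), "cam_to_world" (4x4, takes a point from camera to world coordinates). Camera axes: x right, y down, z forward; pixel columns grow to the right and rows downward; lengths in m; the calibration is good to about 2 mm. A picture is of the moment at which its call begins.
- close_job(): hands the job in, once; it reports no verdict.
The state is a dict: "t": time; "joints": joint angles; "qd": joint speeds; "joint_efforts": joint torques, N m; "ee_pos": TCP position; "ee_rot": TCP orientation; "contact_force": force on the tool from outside, world axes, zero at the start; "moment": the same for the moment, N m; "opening": finger opening in m.
Only numpy, scipy, OpenCV 4.12 (cv2) and the standard library are available. Lean on these libraries where they do the work, as an engineer would, in place of code of your own. Each camera call takes 0.05 s, during which the arm holds its last target.

TASK

Stroke-test the air cylinder clamped on the test stand by pressing the palm buttons with the fingertips: press the green button for air on, the white one until the rod is fully out, the black one until it is fully home again, and finally the red one to shut the air off. Never shift the rod, or leave it out, with the air off. Only press the buttons, never pull one up; keep off the base plate, the cylinder and its rod, and leave the loose parts lying around where they are.

Things in the scene. Friction and masses are not known exactly. Their poses are not given: they have to be found in the camera images.
- stand: Fixed test stand: aluminium plate 300 (x) x 400 (y) x 20 mm on the bench; place and yaw vary. The valve boxes stand on its near half, the clamped air cylinder (green end caps, 46 mm square, along y; its copper pipes reach 97 mm above the bench) 145 mm beyond the row of buttons. Origin: centre of the plate's underside, bench level; x points away from the robot, z up.
- air_box: Grey air supply box 110 (x) x 150 (y) x 50 mm on the plate, left or right of the blue one, with a green button at its +y end and a red one at its -y end. Origin: centre of its underside, 20 mm above the bench; axes parallel to the stand's. The gauge (48 mm wide, 12 mm high, 48 mm beyond the row of buttons) points to its first mark with air off and swings over with air on.
- valve_box: Blue direction valve box, same size and origin as the grey one, on the plate beside it, with white button (at its +y end) and black button (at its -y end) and two brass silencers 26 mm high, 48 mm beyond the row of buttons.
- green_button: Head of the green 'air on' palm button; origin: centre of its top face, z up. Round, 40 mm in diameter, 13 mm thick, pressed straight down. The top is 97 mm above the bench when the button is up and 89 mm when it is down; neighbours on the same box are 80 mm apart.
- air_on (a joint): Travel of the green 'air on' button in m: 0 up, 0.008 fully down. It is linked to the red one on the same box: one goes down as the other comes up, they sum to 0.008. Starts at 0 (up). Pressing an up button takes about 4 N at first, less further on; past half travel it snaps down by itself and stays down.
- red_button: Head of the red 'air off' palm button; origin: centre of its top face, z up. Round, 40 mm in diameter, 13 mm thick, pressed straight down. The top is 97 mm above the bench when the button is up and 89 mm when it is down; neighbours on the same box are 80 mm apart.
- air_off (a joint): Travel of the red 'air off' button in m: 0 up, 0.008 fully down. It is linked to the green one on the same box: one goes down as the other comes up, they sum to 0.008. Starts at 0.008 (down). Pressing an up button takes about 4 N at first, less further on; past half travel it snaps down by itself and stays down.
- white_button: Head of the white 'extend' (rod out) palm button; origin: centre of its top face, z up. Round, 40 mm in diameter, 13 mm thick, pressed straight down. The top is 97 mm above the bench when the button is up and 89 mm when it is down; neighbours on the same box are 80 mm apart.
- rod_out (a joint): Travel of the white 'extend' (rod out) button in m: 0 up, 0.008 fully down. It is linked to the black one on the same box: one goes down as the other comes up, they sum to 0.008. Starts at 0 (up). Pressing an up button takes about 4 N at first, less further on; past half travel it snaps down by itself and stays down.
- black_button: Head of the black 'retract' (rod in) palm button; origin: centre of its top face, z up. Round, 40 mm in diameter, 13 mm thick, pressed straight down. The top is 97 mm above the bench when the button is up and 89 mm when it is down; neighbours on the same box are 80 mm apart.
- rod_in (a joint): Travel of the black 'retract' (rod in) button in m: 0 up, 0.008 fully down. It is linked to the white one on the same box: one goes down as the other comes up, they sum to 0.008. Starts at 0.008 (down). Pressing an up button takes about 4 N at first, less further on; past half travel it snaps down by itself and stays down.
- rod (a joint): Extension of the cylinder's rod in m: 0 fully home, 0.040 fully out, towards the stand's +y. It moves in step with the blue box's buttons: fully out when the white one is fully down, home when the black one is.
- rod_tip (a point): Tip of the steel fork on the end of the rod, on the rod's axis, 54 mm above the bench; it moves with the rod.
- bearing: Loose steel ball bearing, 52 mm diameter, 15 mm high, lying on the bench on the robot's side of the stand. Origin: centre of its underside.
- clevis: Loose steel rod fork, 24 x 54 x 24 mm, lying on the near edge of the base plate (top 44 mm above the bench). Origin: underside, near its middle.
- wrench: Loose wrench, 190 mm long, lying on the bench on the stand's -y side. Origin: middle of its underside.
- bin: Grey steel hopper bin with bearings, 280 x 115 x 95 mm, on the bench on the stand's +y side. Origin: centre of its underside.

How it is judged:
On the way, in this order (a step that is already met when the one before it is completed fails the run):
1. the green button is down: air on, rod still home (value of joint air_on above 0.0065 m and value of joint rod below 0.004 m), for 0.2 s.
2. air on and the rod fully out (value of joint air_on above 0.0065 m and value of joint rod above 0.037 m), for 0.2 s.
3. air on and the rod fully home again (value of joint air_on above 0.0065 m and value of joint rod below 0.003 m), for 0.2 s.
4. the red button is down: air off (value of joint air_off above 0.0065 m and value of joint rod below 0.003 m), for 0.2 s.
At the end, for the whole second after the job is handed in: Red and black buttons fully down (within 1.5 mm), green and white up, the rod home within 3 mm, the loose parts within 20 mm of where they were (all of step 4 and value of joint air_on below 0.0015 m and value of joint rod_in above 0.0065 m and distance of each of bearing, clevis, wrench, bin from where it was at the start of the episode below 0.02 m); the robot touches nothing.
It fails at once if the rod's valve is shifted, or the rod left out, with the air off (value of joint air_on below 0.004 m and value of joint rod_out above 0.004 m).
It fails at once if a button is pulled up with the fingers instead of its partner being pressed ((contact force between the fingers and green_button above 1 N and velocity of joint air_on below -0.004 m/s and value of joint air_on between 0.0046 and 0.0064 m) or (contact force between the fingers and red_button above 1 N and velocity of joint air_off below -0.004 m/s and value of joint air_off between 0.0046 and 0.0064 m) or (contact force between the fingers and white_button above 1 N and velocity of joint rod_out below -0.004 m/s and value of joint rod_out between 0.0046 and 0.0064 m) or (contact force between the fingers and black_button above 1 N and velocity of joint rod_in below -0.004 m/s and value of joint rod_in between 0.0046 and 0.0064 m)).
It fails at once if the robot touches the base plate, the cylinder or its rod (contact force between any of the fingers, the arm and stand above 1.5 N).
It fails at once if a button or valve box is pressed with something other than the fingers (contact force between the arm and air_box above 1.5 N or contact force between the arm and valve_box above 1.5 N).
It fails at once if a loose part is pushed away or lifted (distance of any of bearing, clevis, wrench, bin from where it was at the start of the episode above 0.02 m).
It also fails if it takes over 51 s, if anything falls off the work surface, if the arm or the gripper's body presses on something with over 40 N, if the wrist force passes 120 N, or if a joint passes its speed limit or range.

## Working session

There is one attempt and no reset: what is moved stays moved. The work goes in short steps, Python scripts to look and compute and a tool call to move; the robot and the scene stay as the last step left them, time stands still between calls to the robot, and variables do not carry over. Pictures are saved under pics/ and viewed, and the job is handed in when it is done.

Besides the shell and the picture viewer there is one more tool, called after "Call:" by a JSON object that holds its "name" and its "arguments". carry_out: Moves the arm, as the interface text tells. Its arguments: {"type":"object","properties":{"rows":{"type":"array","items":{"type":"array","items":{"type":"number"}}}},"required":["rows"]}

```bash
mkdir -p pics; ls
python3 - <<'E'
from rig import *
import cv2
s=state();print(s, tcp_to_grasp)
for n in ["scene","top","wrist"]:
    c=read_camera(n);cv2.imwrite(f"pics/{n}0.png",c["frame"]);print(n,c["fov_y"],c["cx"],c["cy"],c["cam_to_world"].round(3).tolist())
E
```

```text
pics
{'t': 0.0, 'joints': array([-1.38131964e+00,  3.79447580e-01,  1.73479437e+00, -8.59987143e-06,
        1.02850487e+00, -3.32957809e-02]), 'qd': array([-0.00058212,  0.00177854, -0.0015532 ,  0.0001939 , -0.00073635,
        0.00091531]), 'joint_efforts': array([-1.48874420e-03, -7.63746643e+01, -4.34364331e+01,  6.50732825e-02,
        4.24741593e-02, -1.31325364e-04]), 'ee_pos': array([ 0.15457188, -0.68229843,  0.21325425]), 'ee_rot': array([-1.57076526e+00,  1.15377325e-03, -1.34801940e+00]), 'contact_force': array([ 0.40587614, -0.11195122, -1.05383361]), 'moment': array([ 0.01914013,  0.02276662, -0.02017646]), 'opening': 0.09106327689105248} 0.0188
scene 51.69381558821566 326.34995929883587 237.7162651791757 [[0.198, 0.505, -0.84, 1.407], [0.98, -0.112, 0.163, -0.138], [-0.012, -0.856, -0.517, 0.628], [0.0, 0.0, 0.0, 1.0]]
top 42.89586885999705 324.23170859950045 238.14712962252474 [[0.008, -0.984, 0.18, 0.36], [-1.0, -0.006, 0.01, 0.035], [-0.008, -0.181, -0.984, 1.177], [0.0, 0.0, 0.0, 1.0]]
wrist 59.24323417577593 314.13006915919976 241.17129939904703 [[0.22, -0.936, -0.276, 0.233], [-0.975, -0.212, -0.061, -0.665], [-0.001, 0.283, -0.959, 0.385], [0.0, 0.0, 0.0, 1.0]]
```

View pics/top0.png

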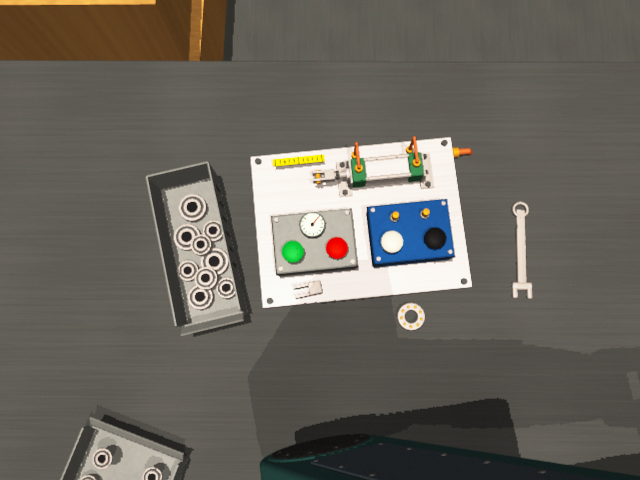

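View pics/scene0.png

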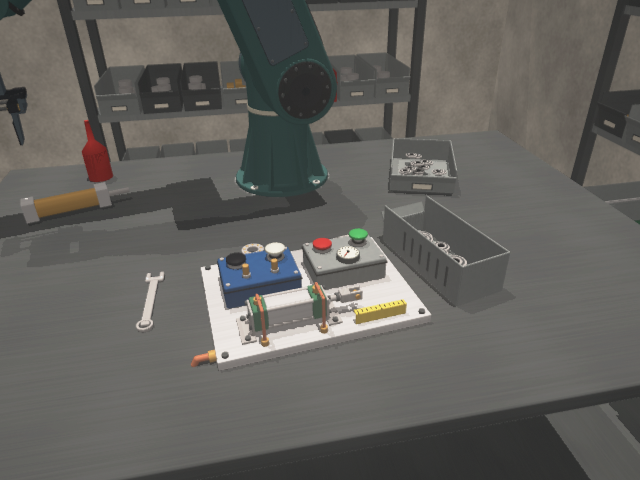

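View pics/wrist0.png

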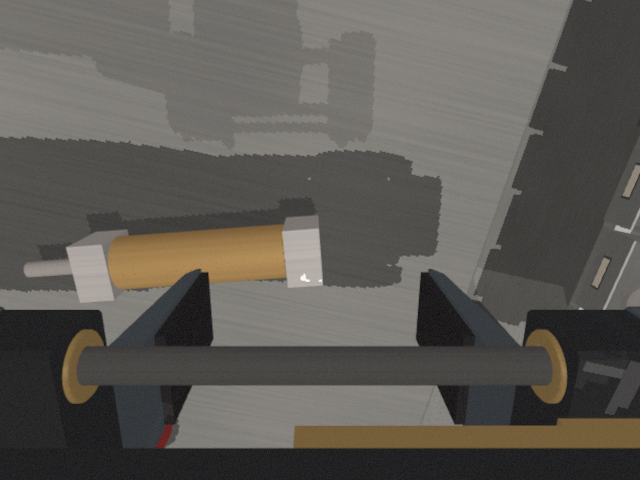

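```bash
cat > h.py <<'E'
from rig import *
import cv2,numpy as np
def cast(c,u,v,z):
    f=240/np.tan(np.radians(c["fov_y"]/2)); T=c["cam_to_world"]
    d=T[:3,:3]@np.array([(u-c["cx"])/f,(v-c["cy"])/f,1]); o=T[:3,3]
    return o+d*(z-o[2])/d[2]
def pts(c):
    f=240/np.tan(np.radians(c["fov_y"]/2)); T=c["cam_to_world"]
    v,u=np.mgrid[:480,:640]; Z=c["z_map"]
    P=np.stack([(u-c["cx"])/f*Z,(v-c["cy"])/f*Z,Z],-1)
    return P@T[:3,:3].T+T[:3,3]
E
python3 - <<'E'
from h import *
c=read_camera("top");P=pts(c);f=c["frame"].astype(int);B,G,R=f[...,0],f[...,1],f[...,2]
w=np.zeros((480,640),bool);w[210:275,270:460]=1
m={'green':(G>R+60)&(G>B+60),'red':(R>G+80)&(R>B+80),'white':(f.min(2)>190),'black':(f.max(2)<60)}
for k,a in m.items():
    a=(a&w).astype(np.uint8)
    n,l,st,ce=cv2.connectedComponentsWithStats(a)
    for i in range(1,n):
        if st[i,4]>150:
            q=P[l==i]; z=np.median(q[:,2]); 
            print(k,st[i],ce[i].round(1),'z',z.round(4),np.percentile(q[:,2],[10,90]).round(3),'xy depth',np.median(q[:,:2],0).round(4), 'ray97',cast(c,*ce[i],.097)[:2].round(4),'ray89',cast(c,*ce[i],.089)[:2].round(4))
print(state()['ee_pos'])
E
```

```text
green [282 241  22  22 382] [292.4 251.3] z 0.0945 [0.091 0.098] xy depth [0.5338 0.1033] ray97 [0.5336 0.1028] ray89 [0.5349 0.1033]
red [326 237  22  22 386] [336.5 247.5] z 0.0862 [0.083 0.089] xy depth [0.5419 0.0245] ray97 [0.541  0.0238] ray89 [0.5423 0.0237]
white [270 210  58  65 395] [281. 232.] z 0.0187 [0.016 0.022] xy depth [0.6159 0.144 ] ray97 [0.5687 0.1239] ray89 [0.5702 0.1246]
white [ 323  210  137   65 2293] [401.8 252.4] z 0.0187 [0.016 0.022] xy depth [ 0.5258 -0.0907] ray97 [ 0.5329 -0.0929] ray89 [ 0.5342 -0.0938]
white [301 213  23  23 387] [311.9 224.1] z 0.0818 [0.079 0.085] xy depth [0.5865 0.0688] ray97 [0.5835 0.0684] ray89 [0.5852 0.0686]
white [382 231  21  21 356] [391.8 241.1] z 0.0943 [0.091 0.097] xy depth [ 0.5537 -0.0756] ray97 [ 0.5534 -0.0753] ray89 [ 0.5548 -0.0761]
black [369 228  83  39 194] [402.5 258.4] z 0.0596 [0.042 0.065] xy depth [ 0.5242 -0.0932] ray97 [ 0.5221 -0.094 ] ray89 [ 0.5233 -0.095 ]
black [424 228  22  21 367] [434.5 238.1] z 0.0862 [0.083 0.089] xy depth [ 0.5614 -0.1534] ray97 [ 0.5593 -0.1519] ray89 [ 0.5608 -0.1533]
[ 0.15463272 -0.68249155  0.21356247]
```

```bash
cat >> h.py <<'E'
from scipy.spatial.transform import Rotation as Ro
def shift(*targets):
    s=state();M=Ro.from_euler('xyz',s['ee_rot']).as_matrix()
    print('at',s['ee_pos'].round(4),'t',s['t'])
    for t in targets: print(t,(M.T@(np.array(t)-s['ee_pos'])*100).round(2))
BT=dict(g=(.534,.103),r=(.542,.024),w=(.5535,-.0755),b=(.561,-.153))
E
python3 -c "
from h import *
shift((.42,-.4,.214),(.534,.103,.2),(.534,.103,.115))"
```

```text
at [ 0.1546 -0.6825  0.2136] t 0.2
(0.42, -0.4, 0.214) [-2.169e+01 -3.000e-02  3.212e+01]
(0.534, 0.103, 0.2) [-68.22   1.4   54.36]
(0.534, 0.103, 0.115) [-68.22   9.9   54.35]
```

Call:
{"name": "carry_out", "arguments": {"rows": [[-5, 0, 8, 0, 0, 0, 0], [-10, 0, 16, 0, 0, 0, 0], [-16, 0, 24, 0, 0, 0, 0], [-21.7, 0, 32.1, 0, 0, 0, 0], [-21.7, 0, 32.1, 0, 0, 0, 0], [-21.7, 0, 32.1, 0, 0, 0, 0], [-21.7, 0, 32.1, 0, 0, 0, 0], [-21.7, 0, 32.1, 0, 0, 0, 0], [-21.7, 0, 32.1, 0, 0, 0, 0], [-21.7, 0, 32.1, 0, 0, 0, 0]]}}

```text
t: 1.2
ee_pos: [0.4201, -0.3995, 0.2137]
ee_rot: [-1.571, 0.001, -1.346]
contact_force: [-0.4, -0.7, -0.7]
opening: 0.0142
```

```bash
python3 -c "
from h import *
shift((.534,.103,.2),(.534,.103,.115));print(state())"
```

```text
at [ 0.4201 -0.3995  0.2137] t 1.2
(0.534, 0.103, 0.2) [-46.45   1.4   22.29]
(0.534, 0.103, 0.115) [-46.44   9.9   22.29]
{'t': 1.2, 'joints': array([-8.00596647e-01,  1.92251500e-01,  1.98096985e+00,  2.85668132e-04,
        9.68961239e-01,  5.45554904e-01]), 'qd': array([-3.43074758e-02,  2.50273152e-03, -1.49868785e-03, -7.91632605e-04,
       -6.95845506e-05, -5.30309871e-03]), 'joint_efforts': array([ 2.83762202e+00, -5.89186585e+01, -4.13657463e+01,  1.61837116e-01,
        5.84556983e-03,  1.75260762e-01]), 'ee_pos': array([ 0.42006471, -0.39947697,  0.21368304]), 'ee_rot': array([-1.57090123e+00,  6.26449325e-04, -1.34631339e+00]), 'contact_force': array([-0.36956197, -0.66425378, -0.67518753]), 'moment': array([-0.01191512,  0.00297739,  0.0457948 ]), 'opening': 0.014176108984013634}
```

Call:
{"name": "carry_out", "arguments": {"rows": [[-46.45, 1.4, 22.3, 0, 0, 0, 0], [-46.45, 1.4, 22.3, 0, 0, 0, 0], [-46.45, 1.4, 22.3, 0, 0, 0, 0], [-46.45, 1.4, 22.3, 0, 0, 0, 0], [-46.45, 1.4, 22.3, 0, 0, 0, 0], [-46.45, 1.4, 22.3, 0, 0, 0, 0], [-46.45, 1.4, 22.3, 0, 0, 0, 0], [-46.45, 1.4, 22.3, 0, 0, 0, 0], [-46.45, 1.4, 22.3, 0, 0, 0, 0], [-46.45, 1.4, 22.3, 0, 0, 0, 0], [-46.45, 1.4, 22.3, 0, 0, 0, 0], [-46.45, 1.4, 22.3, 0, 0, 0, 0], [-46.45, 1.4, 22.3, 0, 0, 0, 0], [-46.45, 1.4, 22.3, 0, 0, 0, 0], [-46.45, 9.4, 22.3, 0, 0, 0, 0], [-46.45, 9.4, 22.3, 0, 0, 0, 0], [-46.45, 9.4, 22.3, 0, 0, 0, 0], [-46.45, 9.4, 22.3, 0, 0, 0, 0]]}}

```text
t: 3.0
ee_pos: [0.5342, 0.1022, 0.1206]
ee_rot: [-1.571, 0.001, -1.347]
contact_force: [0.2, 0.7, 0.8]
opening: 0.0004
```

```bash
python3 -c "
from h import *
shift((.534,.103,.105),(.534,.103,.09),(.534,.103,.15));print(state()['contact_force'])
for n in ['scene','top','wrist']: cv2.imwrite(f'pics/{n}1.png',read_camera(n)['frame'])"
```

```text
at [0.5342 0.1022 0.1206] t 3.0
(0.534, 0.103, 0.105) [-0.08  1.56 -0.  ]
(0.534, 0.103, 0.09) [-0.08  3.06 -0.  ]
(0.534, 0.103, 0.15) [-0.09 -2.94 -0.01]
[0.15805265 0.73341271 0.84616581]
```

View pics/scene1.png

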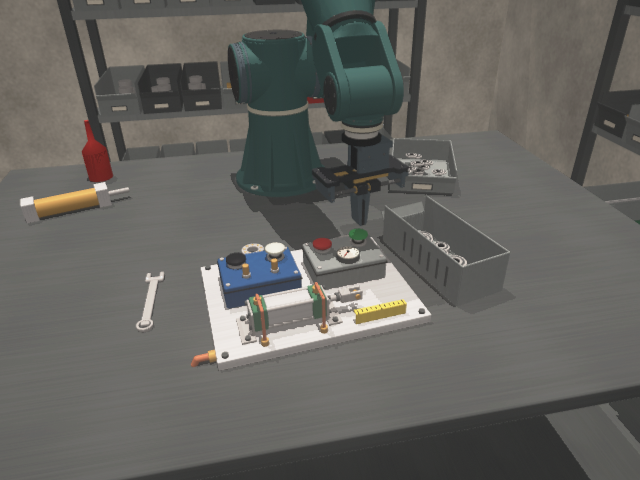

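View pics/wrist1.png

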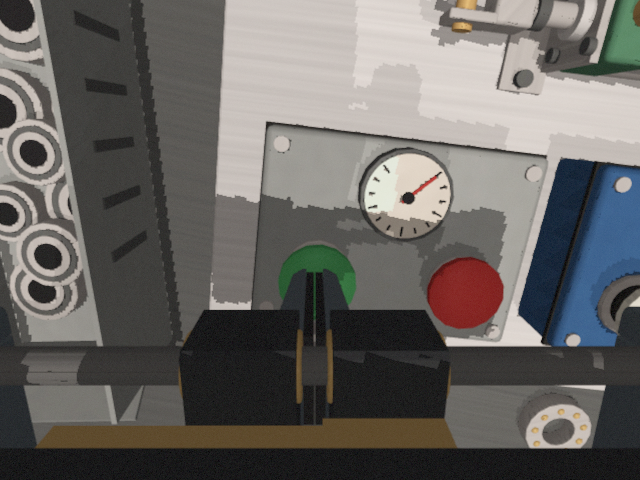

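The scene picture shows the fingertips (360,220) just above the green head (358,236). The wrist picture shows them centred on it (317,280), with the gauge needle at its air-off mark (437,173). I'll press green.

Call:
{"name": "carry_out", "arguments": {"rows": [[-0.1, 1.5, 0, 0, 0, 0, 0], [-0.1, 2, 0, 0, 0, 0, 0], [-0.1, 2.3, 0, 0, 0, 0, 0], [-0.1, 2.6, 0, 0, 0, 0, 0], [-0.1, 2.9, 0, 0, 0, 0, 0], [-0.1, 3.1, 0, 0, 0, 0, 0], [-0.1, 3.2, 0, 0, 0, 0, 0], [-0.1, 3.2, 0, 0, 0, 0, 0]]}}

```text
t: 3.95
ee_pos: [0.5351, 0.1039, 0.0897]
ee_rot: [-1.568, 0.0, -1.347]
contact_force: [-0.3, 0.4, -0.6]
opening: 0.0005
```

```bash
python3 -c "
from h import *
shift((.534,.103,.13),(*BT['w'],.13));print(state()['contact_force'])
for n in ['wrist']: cv2.imwrite(f'pics/{n}2.png',read_camera(n)['frame'])"
```

```text
at [0.5351 0.1039 0.0897] t 3.95
(0.534, 0.103, 0.13) [ 0.06 -4.03 -0.12]
(0.5535, -0.0755, 0.13) [17.9  -4.04 -2.18]
[-0.2974919   0.40646622 -0.5935489 ]
```

View pics/wrist2.png

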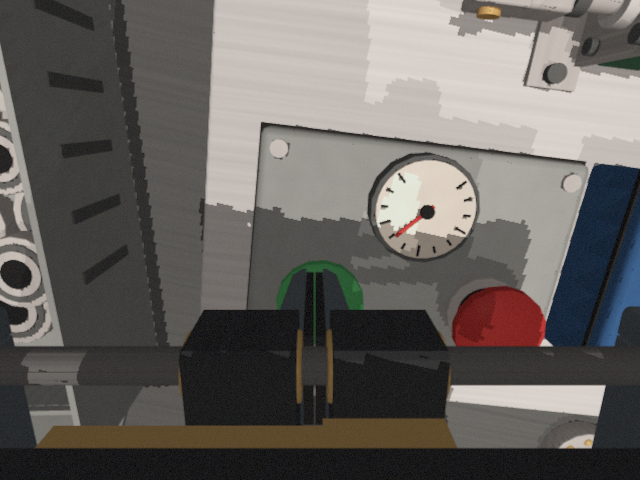

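The gauge needle now points to the other side (400,235) and red has risen (498,325), so the air is on. Next I lift and go to white.

Call:
{"name": "carry_out", "arguments": {"rows": [[0, -2, 0, 0, 0, 0, 0], [0, -4, 0, 0, 0, 0, 0], [5, -4, -0.6, 0, 0, 0, 0], [10, -4, -1.2, 0, 0, 0, 0], [14, -4, -1.7, 0, 0, 0, 0], [17.9, -4, -2.2, 0, 0, 0, 0], [17.9, -4, -2.2, 0, 0, 0, 0], [17.9, -4, -2.2, 0, 0, 0, 0], [17.9, -3, -2.2, 0, 0, 0, 0], [17.9, -2, -2.2, 0, 0, 0, 0], [17.9, -2, -2.2, 0, 0, 0, 0]]}}

```text
t: 5.1
ee_pos: [0.5523, -0.0745, 0.1078]
ee_rot: [-1.571, 0.001, -1.346]
contact_force: [0.5, -0.5, 0.8]
opening: 0.0007
```

```bash
python3 -c "
from h import *
shift((*BT['w'],.0895))
print(state()['contact_force'])
for n in ['wrist']: cv2.imwrite(f'pics/{n}3.png',read_camera(n)['frame'])"
```

```text
at [ 0.5523 -0.0745  0.1078] t 5.1
(0.5535, -0.0755, 0.0895) [0.13 1.83 0.1 ]
[ 0.46165228 -0.46373921  0.79230415]
```

View pics/wrist3.png

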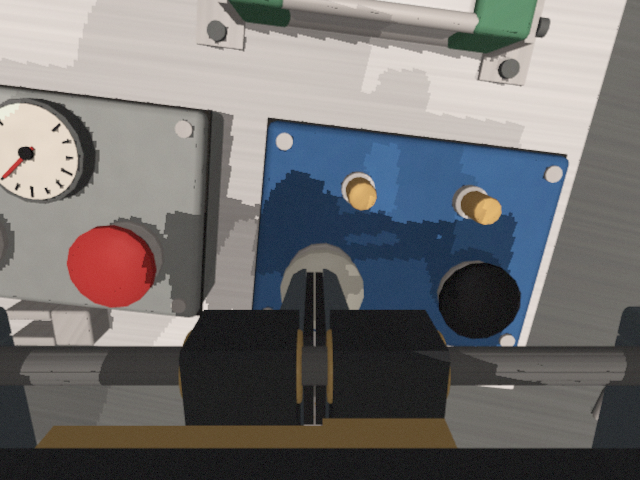

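The fingers are centred on the white head (322,280). The gauge still shows air on (5,178). I'll press white.

Call:
{"name": "carry_out", "arguments": {"rows": [[0.1, 0.5, 0.1, 0, 0, 0, 0], [0.1, 0.9, 0.1, 0, 0, 0, 0], [0.1, 1.2, 0.1, 0, 0, 0, 0], [0.1, 1.5, 0.1, 0, 0, 0, 0], [0.1, 1.8, 0.1, 0, 0, 0, 0], [0.1, 1.9, 0.1, 0, 0, 0, 0], [0.1, 1.9, 0.1, 0, 0, 0, 0], [0.1, 1.9, 0.1, 0, 0, 0, 0]]}}

```text
t: 5.95
ee_pos: [0.5539, -0.0754, 0.0896]
ee_rot: [-1.57, 0.001, -1.346]
contact_force: [0.1, 1.4, -0.4]
opening: 0.0002
```

```bash
python3 -c "
from h import *
shift((*BT['w'],.13),(*BT['b'],.13),(*BT['b'],.108))
print(state()['contact_force'])
for n in ['scene']: cv2.imwrite(f'pics/{n}4.png',read_camera(n)['frame'][150:400,150:500].repeat(2,0).repeat(2,1))"
```

```text
at [ 0.5539 -0.0754  0.0896] t 5.95
(0.5535, -0.0755, 0.13) [-0.01 -4.04 -0.04]
(0.561, -0.153, 0.13) [ 7.71 -4.05 -1.04]
(0.561, -0.153, 0.108) [ 7.72 -1.85 -1.04]
[ 0.14320966  1.41401253 -0.38967598]
```

View pics/scene4.png

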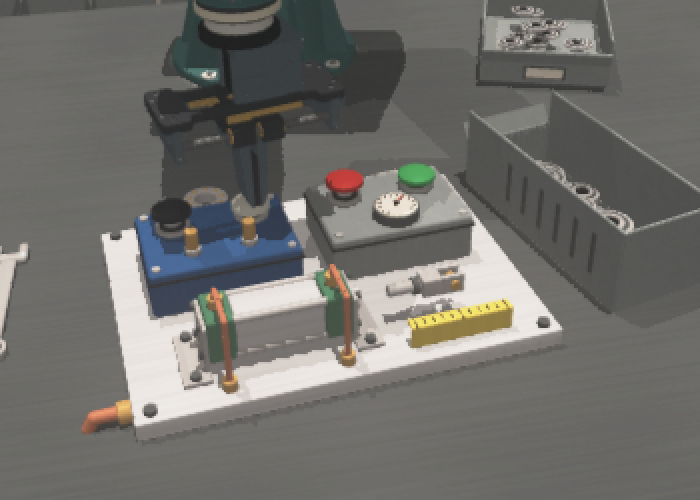

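The rod is out (fork at 455,275), black is up (170,215) and the air is still on. I'll lift, check the extension, and go over black.

Call:
{"name": "carry_out", "arguments": {"rows": [[0, -2, 0, 0, 0, 0, 0], [0, -4, 0, 0, 0, 0, 0], [3.8, -4, -0.5, 0, 0, 0, 0], [7.7, -4, -1, 0, 0, 0, 0], [7.7, -4, -1, 0, 0, 0, 0], [7.7, -4, -1, 0, 0, 0, 0], [7.7, -2.8, -1, 0, 0, 0, 0], [7.7, -1.8, -1, 0, 0, 0, 0], [7.7, -1.8, -1, 0, 0, 0, 0]]}}

```text
t: 6.9
ee_pos: [0.5602, -0.1517, 0.1054]
ee_rot: [-1.572, 0.003, -1.345]
contact_force: [-0.9, 0.9, 0.5]
opening: 0.0007
```

```bash
python3 -c "
from h import *
shift((*BT['b'],.0895))
a=cv2.imread('pics/top0.png')[120:320,240:500];b=read_camera('top')['frame'][120:320,240:500]
cv2.imwrite('pics/top5.png',cv2.resize(np.vstack([a,b]),None,fx=1.5,fy=1.5))
c=read_camera('scene');cv2.imwrite('pics/scene5.png',c['frame'][150:400,150:500].repeat(2,0).repeat(2,1))
"
```

```text
at [ 0.5602 -0.1517  0.1054] t 6.9
(0.561, -0.153, 0.0895) [0.15 1.59 0.05]
```

View pics/top5.png

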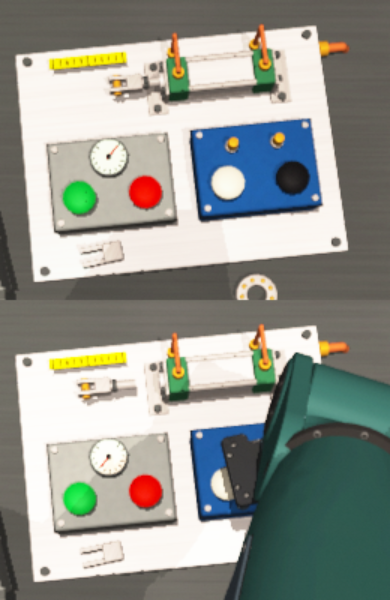

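View pics/scene5.png

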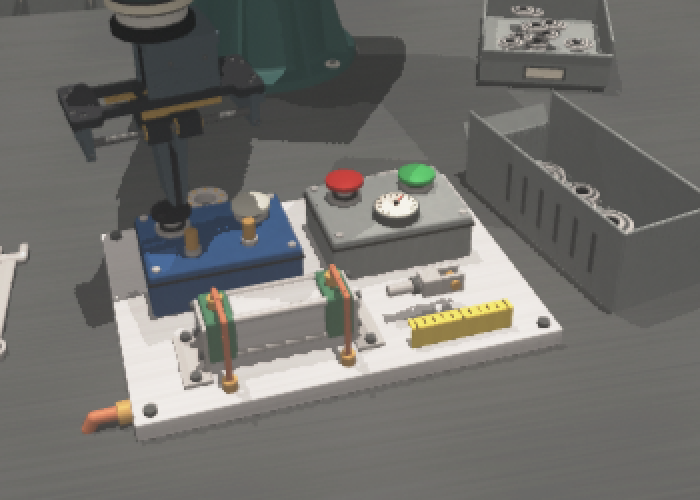

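From above, the fork has moved from x≈108 to x≈76 in the picture, about 21 camera pixels or 40 mm, so the rod is fully out. The fingers are over black. I'll press black.

Call:
{"name": "carry_out", "arguments": {"rows": [[0.1, 0.4, 0.1, 0, 0, 0, 0], [0.1, 0.7, 0.1, 0, 0, 0, 0], [0.1, 1.0, 0.1, 0, 0, 0, 0], [0.1, 1.3, 0.1, 0, 0, 0, 0], [0.1, 1.5, 0.1, 0, 0, 0, 0], [0.1, 1.6, 0.1, 0, 0, 0, 0], [0.1, 1.6, 0.1, 0, 0, 0, 0], [0.1, 1.6, 0.1, 0, 0, 0, 0]]}}

```text
t: 7.8
ee_pos: [0.5622, -0.1529, 0.0909]
ee_rot: [-1.571, 0.002, -1.345]
contact_force: [0.1, 0.3, -0.1]
opening: 0.0002
```

```bash
python3 -c "
from h import *
shift((*BT['b'],.13),(*BT['r'],.13),(*BT['r'],.108))
print(state()['contact_force'])
for n in ['scene']: cv2.imwrite(f'pics/{n}6.png',read_camera(n)['frame'][150:400,150:500].repeat(2,0).repeat(2,1))"
```

```text
at [ 0.5622 -0.1529  0.0909] t 7.8
(0.561, -0.153, 0.13) [-0.03 -3.91 -0.12]
(0.542, 0.024, 0.13) [-17.7   -3.88   1.99]
(0.542, 0.024, 0.108) [-17.7   -1.68   1.99]
[ 0.10296765  0.33807158 -0.09171665]
```

View pics/scene6.png

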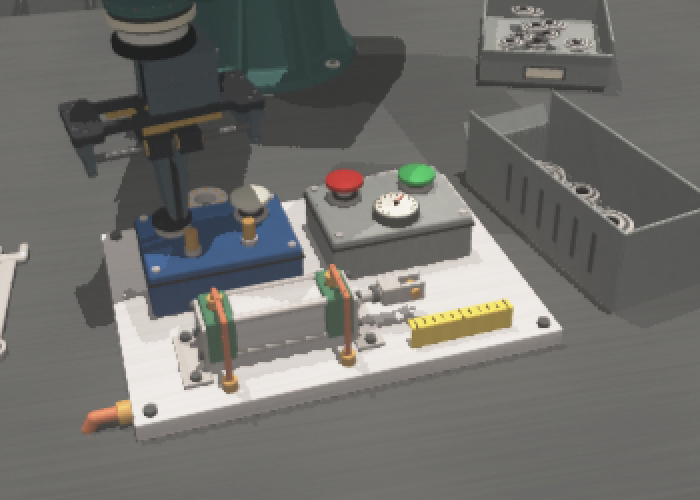

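The rod is home (fork tip at 425,285, as at the start) and white is up. I'll move over red.

Call:
{"name": "carry_out", "arguments": {"rows": [[0, -2, 0, 0, 0, 0, 0], [0, -4, 0, 0, 0, 0, 0], [-5, -4, 0.5, 0, 0, 0, 0], [-10, -4, 1.1, 0, 0, 0, 0], [-14, -4, 1.6, 0, 0, 0, 0], [-17.7, -4, 2, 0, 0, 0, 0], [-17.7, -4, 2, 0, 0, 0, 0], [-17.7, -4, 2, 0, 0, 0, 0], [-17.7, -2.8, 2, 0, 0, 0, 0], [-17.7, -1.7, 2, 0, 0, 0, 0], [-17.7, -1.7, 2, 0, 0, 0, 0]]}}

```text
t: 8.95
ee_pos: [0.541, 0.0232, 0.1061]
ee_rot: [-1.574, 0.002, -1.346]
contact_force: [-0.7, 0.1, 0.2]
opening: 0.0003
```

```bash
python3 -c "
from h import *
shift((*BT['r'],.0895))
b=read_camera('top')['frame'][120:320,240:500]
w=read_camera('wrist')['frame']
cv2.imwrite('pics/top7.png',np.hstack([cv2.resize(b,(468,360)),cv2.resize(w,(330,360))]))
"
```

```text
at [0.541  0.0232 0.1061] t 8.95
(0.542, 0.024, 0.0895) [-0.05  1.66  0.12]
```

View pics/top7.png

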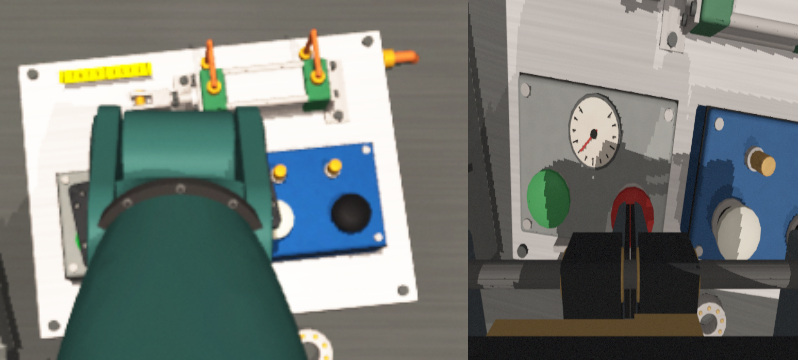

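The rod is home and the fingers are centred on red (631,215). I'll press red, then lift well clear.

Call:
{"name": "carry_out", "arguments": {"rows": [[-0.05, 0.4, 0.1, 0, 0, 0, 0], [-0.05, 0.7, 0.1, 0, 0, 0, 0], [-0.05, 1.0, 0.1, 0, 0, 0, 0], [-0.05, 1.3, 0.1, 0, 0, 0, 0], [-0.05, 1.6, 0.1, 0, 0, 0, 0], [-0.05, 1.7, 0.1, 0, 0, 0, 0], [-0.05, 1.7, 0.1, 0, 0, 0, 0], [-0.05, 1.7, 0.1, 0, 0, 0, 0], [0, 0, 0, 0, 0, 0, 0], [0, -2, 0, 0, 0, 0, 0], [0, -5, 0, 0, 0, 0, 0], [0, -9, 0, 0, 0, 0, 0], [5, -12, 0, 0, 0, 0, 0], [10, -12, 0, 0, 0, 0, 0], [15, -12, 0, 0, 0, 0, 0], [20, -12, 0, 0, 0, 0, 0], [25, -12, 0, 0, 0, 0, 0], [30, -12, 0, 0, 0, 0, 0], [35, -12, 0, 0, 0, 0, 0], [35, -12, 0, 0, 0, 0, 0]]}}

```text
t: 11.05
ee_pos: [0.6206, -0.3225, 0.2268]
ee_rot: [-1.571, 0.001, -1.349]
contact_force: [-0.9, 0.7, -0.3]
opening: 0.0007
```

Run:
```python
from h import *
shift()
c=read_camera('top');P=pts(c)
for n,(u,v) in dict(g=(292,251),r=(336,247),w=(392,241),b=(434,238)).items(): print(n,np.median(P[v-5:v+6,u-5:u+6,2]).round(4))
cv2.imwrite('pics/top8.png',c['frame'])
cv2.imwrite('pics/scene8.png',read_camera('scene')['frame'])
```

```text
at [ 0.6206 -0.3225  0.2268] t 11.05
g 0.0956
r 0.0877
w 0.0956
b 0.087
```

View pics/top8.png

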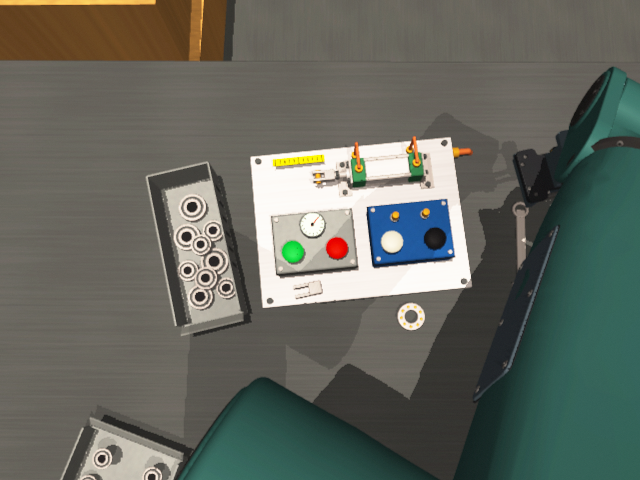

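View pics/scene8.png

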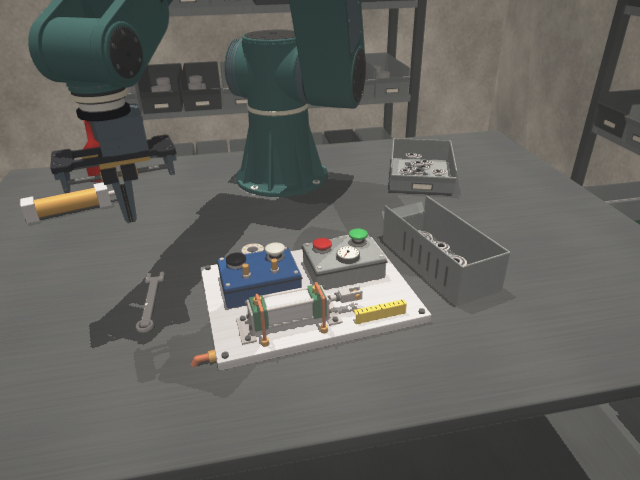

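Everything is back as at the start: the gauge (312,225) shows air off, the rod is home (318,178), and the bearing (411,317), fork (309,290), wrench (520,240) and bin (198,250) haven't moved. By depth, green and white are up, and red and black are down. The arm is clear, so I'm handing in.

```bash
python3 -c "
from rig import *
print(close_job())"
```

```text
the job is handed in; nothing more can be done
None
```

I ran the full stroke test by pressing green, white, black and red in that order with the closed fingertips. I then moved the arm clear and handed the job in at about 11 s of the 51 s allowed. No verdict was reported.

- **During the run:** the pictures showed the gauge swing over after green. The rod was about 40 mm out after white and home again after black. The highest force I read at the end of any move was about 1.5 N.
- **Final button heights:** by depth, green and white stood at 95.6 mm (up), red at 87.7 mm and black at 87.0 mm (down). These all read 1–2 mm below the stated 97 and 89 mm, which fits the 2 mm camera calibration.
- **Final state:** the gauge was back on the air-off mark, the rod was home, and the loose parts looked unmoved. The arm was clear of everything. The parts were compared by eye with the first pictures, not measured.
- **Failed checks:** none failed or disagreed.

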